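# Sort two manifold blocks with a plug gauge

## Task

Try the plug gauge in the bore of both manifold blocks on the gauging plate, always pressing gently (never with more than about 2 kg) until it either goes fully home or stops dead on a narrowing. When the bad block has been found, leave the gauge standing fully home in the good block, flange flush on its top, and only then set the bad block upright inside the white reject tray. Leave the good block standing on the gauging plate, and the other things where they are.

Things in the scene. Friction and masses are not known exactly. Their poses are not given: they have to be found in the camera images.
- gauge_handle (a point): centre of the handle of the loose plug gauge standing in its stand: steel pin 16 mm wide, 36 mm long, 1.5 mm bevel at the tip; above it a round flange 34 mm wide, 6 mm thick; above that a square handle 20 x 20 mm, 46 mm long; 0.16 kg. Point on the axis, 65 mm above the pin's tip, 29 mm above the flange's underside, 23 mm below the handle's top. z up; x, y square to the handle's flats
- gauge_flange (a point): point on the gauge's axis in the plane of the flange's underside, 36 mm above the pin's tip; z runs up the axis
- gauge: the gauge as a whole; origin at the pin's tip, z up its axis
- stand: grey plastic gauge stand, fixed, 60 x 60 x 44 mm, with one upright hole of 19 mm in which the gauge's pin hangs, flange resting on its top. Origin at the centre of its underside
- plate: dark sprung gauging plate, 120 x 230 mm, long side along y, its top 34 mm above the table; origin at the centre of its fixed foot's underside. Its top gives straight down 1 mm for each 5 N, at most 10 mm (and rises 1 mm when a block is taken off). The blocks stand on it toward its +y and -y ends, 100 to 130 mm apart. Press on a block with 25 N (2.5 kg) at most
- block_a_mouth (a point): centre of the bore mouth in block_a's top, z up. Mouth 17.2 mm wide, 1.5 mm bevel. In the good block the pin goes in its full 36 mm, until the flange lies flush on the top. In the bad one the bore narrows to 12 mm wide 24 mm below the mouth; the pin stops rigidly there, flange 12 mm above the top
- block_a_centre (a point): centre of block_a, 25 mm above its underside; x and y square to its sides. One of two outwardly identical aluminium manifold blocks, 50 mm cubes, 0.4 kg, loose, upright on the plate, bore mouth in the middle of the top. One is good, one bad; which is which changes and neither look nor name tells it
- block_a: block_a as a whole; origin at the centre of its underside
- block_b_mouth (a point): centre of the bore mouth in block_b's top, 50 mm above the plate; z up. Mouth and bore as told for block_a_mouth
- block_b_centre (a point): centre of block_b, 25 mm above its underside; x and y square to its sides. One of two outwardly identical aluminium manifold blocks, 50 mm cubes, 0.4 kg, loose, upright on the plate, bore mouth in the middle of the top. One is good, one bad; which is which changes and neither look nor name tells it
- block_b: block_b as a whole; origin at the centre of its underside
- tray: reject tray, fixed, white plastic, 130 x 130 mm outside, 122 x 122 mm inside, rim 16 mm high, floor 4 mm thick, empty. Origin at the centre of its underside; x and y square to its sides
- bottle: bystander: reagent bottle with blue cap, 47 mm wide, 88 mm tall, loose; origin at the centre of its underside
- case: bystander: black round screw case lying on its side, 53 mm long and 35 mm thick, loose; origin under its centre
- dish: bystander: flat round dish with lid, 60 mm wide and 16 mm high, loose; origin at the centre of its underside

How it is judged (in metres and radians):
On the way, in this order (a step that is already met when the one before it is completed fails the run):
1. the pin is stopped in the bad block's bore (flange 9 to 14.5 mm above the top), at rest there and pressed lightly: the block bears on the plate with over 6.5 N, its weight of 4 N included (((z of gauge_flange in the frame of block_a_mouth between 0.009 and 0.0145 m and horizontal distance between gauge_flange and block_a_mouth below 0.005 m and angle between the z axis of gauge_flange and the z axis of block_a_mouth, either way round below 0.15 rad and contact force between block_a and plate above 6.5 N and linear speed of gauge below 0.006 m/s) or (z of gauge_flange in the frame of block_b_mouth between 0.009 and 0.0145 m and horizontal distance between gauge_flange and block_b_mouth below 0.005 m and angle between the z axis of gauge_flange and the z axis of block_b_mouth, either way round below 0.15 rad and contact force between block_b and plate above 6.5 N and linear speed of gauge below 0.006 m/s))), for 0.1 s.
2. the gauge is fully home in the other block (flange within 3 mm of its top), neither block being in the tray (((z of gauge_flange in the frame of block_a_mouth between -0.004 and 0.003 m and horizontal distance between gauge_flange and block_a_mouth below 0.004 m and angle between the z axis of gauge_flange and the z axis of block_a_mouth, either way round below 0.1 rad and height (world z) of each of block_a_centre, block_b_centre below 0.064 m and angle between each of block_a_centre, block_b_centre's own z axis and vertical below 0.1 rad and contact force between each of block_a, block_b and plate above 1 N) or (z of gauge_flange in the frame of block_b_mouth between -0.004 and 0.003 m and horizontal distance between gauge_flange and block_b_mouth below 0.004 m and angle between the z axis of gauge_flange and the z axis of block_b_mouth, either way round below 0.1 rad and height (world z) of each of block_b_centre, block_a_centre below 0.064 m and angle between each of block_b_centre, block_a_centre's own z axis and vertical below 0.1 rad and contact force between each of block_b, block_a and plate above 1 N))), for 0.2 s.
3. the bad block is set upright in the reject tray (((z of gauge_flange in the frame of block_a_mouth between -0.004 and 0.003 m and horizontal distance between gauge_flange and block_a_mouth below 0.004 m and angle between the z axis of gauge_flange and the z axis of block_a_mouth, either way round below 0.1 rad and x of block_b_centre in the frame of tray between -0.038 and 0.038 m and y of block_b_centre in the frame of tray between -0.038 and 0.038 m and height (world z) of block_b_centre below 0.033 m and angle between block_b_centre's own z axis and vertical below 0.1 rad and linear speed of block_b below 0.02 m/s) or (z of gauge_flange in the frame of block_b_mouth between -0.004 and 0.003 m and horizontal distance between gauge_flange and block_b_mouth below 0.004 m and angle between the z axis of gauge_flange and the z axis of block_b_mouth, either way round below 0.1 rad and x of block_a_centre in the frame of tray between -0.038 and 0.038 m and y of block_a_centre in the frame of tray between -0.038 and 0.038 m and height (world z) of block_a_centre below 0.033 m and angle between block_a_centre's own z axis and vertical below 0.1 rad and linear speed of block_a below 0.02 m/s))), for 0.2 s.
At the end, for the whole second after the job is handed in: One block stands upright on the plate with the gauge fully home in it (flange within 3 mm of its top, 4 mm of the bore's centre, in line within 0.1 rad); the other stands upright (within 0.1 rad) and still on the floor of the reject tray, its centre within 38 mm of the tray's each way (((z of gauge_flange in the frame of block_a_mouth between -0.004 and 0.003 m and horizontal distance between gauge_flange and block_a_mouth below 0.004 m and angle between the z axis of gauge_flange and the z axis of block_a_mouth, either way round below 0.1 rad and height (world z) of block_a_centre below 0.064 m and angle between each of block_a_centre, block_b_centre's own z axis and vertical below 0.1 rad and contact force between block_a and plate above 1 N and x of block_b_centre in the frame of tray between -0.038 and 0.038 m and y of block_b_centre in the frame of tray between -0.038 and 0.038 m and height (world z) of block_b_centre below 0.033 m and linear speed of each of block_b, block_a below 0.02 m/s) or (z of gauge_flange in the frame of block_b_mouth between -0.004 and 0.003 m and horizontal distance between gauge_flange and block_b_mouth below 0.004 m and angle between the z axis of gauge_flange and the z axis of block_b_mouth, either way round below 0.1 rad and height (world z) of block_b_centre below 0.064 m and angle between each of block_b_centre, block_a_centre's own z axis and vertical below 0.1 rad and contact force between block_b and plate above 1 N and x of block_a_centre in the frame of tray between -0.038 and 0.038 m and y of block_a_centre in the frame of tray between -0.038 and 0.038 m and height (world z) of block_a_centre below 0.033 m and linear speed of each of block_a, block_b below 0.02 m/s))); the robot touches nothing.
It fails at once if block_a is pressed on the gauging plate with more than 32 N (its weight of about 4 N and a 28 N push) (contact force between block_a and plate above 32 N).
It fails at once if block_b is pressed on the gauging plate with more than 32 N (its weight of about 4 N and a 28 N push) (contact force between block_b and plate above 32 N).
It fails at once if a block is tipped over (angle between any of block_a_centre, block_b_centre's own z axis and vertical above 0.7 rad).
It fails at once if a bystander is disturbed: moved by more than 30 mm (distance of any of bottle, case, dish from where it was at the start of the episode above 0.03 m).
It also fails if it takes over 72 s, if anything falls off the work surface, if the arm or the gripper's body presses on something with over 40 N, if the wrist force passes 120 N, or if a joint passes its speed limit or range.

## Robot

A 6-joint arm with a two-finger parallel gripper is mounted at the origin on the work surface; the furniture and walls round the work are solid. World frame = base frame: x ahead of the robot, y to its left, z up, the work surface at z = 0. Lengths are in m, angles in degrees, forces in N, time in s.
With the tool pointing down it reaches from about 0.4 to 0.825 m from the base axis. Payload 7 kg.
Tool frame: the origin (TCP) lies midway between the tips of the shut fingers; the grasp point (between the pads) lies ctrl.tcp_to_grasp behind it (ctrl.tcp_to_grasp is the distance from the TCP to the grasp point, in m); z points along the fingers, y is the line along which they close (so a half turn about z gives the same grasp; the last joint's range is limited). The gripper opens to 88 mm and grips with 3 to 60 N. Pads are 19 mm wide; open, the fingers measure 130 mm over their backs; the gripper's body (78 mm by 193 mm) begins 47 mm behind the grasp point.
Start: joints at [84.689, 20.546, 0.682, 0, -70.136, -16.507], TCP at [0.251, 0.627, 0.227] pointing down, gripper open.
Joint ranges: [-176.03, 176.03], [-82.01, 121.73], [-58.28, 71.71], [-173.87, 95.51], [-174.79, -0.11], [-173.66, 173.66]. Speed limits (degrees/s): [136.94, 136.94, 172.46, 180, 180, 180].

## Interface

Orientations are given as [roll, pitch, yaw] about the fixed x, y, z axes, in that order (R = Rz(yaw) Ry(pitch) Rx(roll)).
In Python, from plant import ctrl, imaging, close_job gives the robot as it stands.
- The arm moves only by the shell command python3 -m crank 'ROWS'. ROWS is JSON, a list of rows, each a list of 3 entries, a list of its own where there are three numbers: the shift along the world's x, y, z in m, then the turn, a rotation vector about the world's x, y, z in degrees, then the opening, from -1 (shut) to 1 (fully open), so that 0 is half open. A call has 1 to 12 rows; each row shifts and turns the commanded pose from where the row before left it; what a row does not reach is not made up. A row lasts 1/10 s, in which the tool goes at most 50 mm and 8.59 degrees, less where a joint would pass 70% of its speed; a pose out of reach is approached as far as the arm can. A call is refused whole if a number of a shift passes 0.05 or a number of a turn 8.59, either way. A call with a gripper value outside its range is refused whole. The fingers move at their own pace and stop on an object; the grip force is fixed at half the most. Time passes only in rows, so rows that do not move let the fingers close. It gives the time, the measured TCP pose, the force, the opening and the grip force at its end, in the units of the state.
- ctrl.get_obs(): the state, without advancing time (a new reading comes with each control period).
- imaging.snapshot(name): name is "side" or "top"; returns (picture, depth): 384x512x3 uint8, blue, green, red; 384x512 float32, m along the optical axis (not along the pixel's ray), 0 where there is no reading.
- imaging.camera_model(name): a dict with "mtx" (3x3 intrinsics, pixels), "D" ([k1, k2, p1, p2, k3] as OpenCV has them; the pictures are not rectified), "R" (3x3) and "t" (3): a world point X has camera coordinates R X + t. Camera axes: x right, y down, z forward; pixel columns grow to the right and rows downward; lengths in m; the calibration is good to about 2 mm. A picture is of the moment at which its call begins. camera_model takes no time and is no camera call.
- close_job(): hands the job in; it is judged then, once.
The state is a dict: "clock": time; "joint_pos": joint angles; "qvel": joint speeds; "tau": joint torques, N m; "tool_pos": TCP position; "orientation": TCP orientation; "force": force on the tool from outside, world axes, zero at the start; "moment": the same for the moment, N m; "opening": finger opening in m; "gripper_force": force on a finger pad.
Only numpy, scipy, OpenCV 4.12 (cv2) and the standard library are available. Lean on these libraries where they do the work, as an engineer would, in place of code of your own. Each camera call takes 0.05 s, during which the arm holds its last target. There are 200 camera calls.

## Working session

There is one attempt and no reset: what is moved stays moved. The work goes in short steps, Python scripts to look and compute and a shell command to move; the robot and the scene stay as the last step left them, time stands still between calls to the robot, and variables do not carry over. Pictures are saved under pics/ and viewed, at most 10 in all, crops included, and the job is handed in when it is done.

```bash
ls; mkdir -p pics
cat > h.py <<'E'
import numpy as np, cv2
from plant import ctrl, imaging
def snap(n):
    im,d=imaging.snapshot(n); return im,d,imaging.camera_model(n)
def ray(m,px):
    u=cv2.undistortPoints(np.array([[px]],float),np.array(m["mtx"]),np.array(m["D"]))[0,0]
    R=np.array(m["R"]);t=np.array(m["t"]).ravel()
    return -R.T@t, R.T@np.array([u[0],u[1],1])
def onplane(m,px,z):
    c,d=ray(m,px); return c+d*(z-c[2])/d[2]
def cloud(m,D):
    h,w=D.shape; vv,uu=np.mgrid[:h,:w]
    u=cv2.undistortPoints(np.stack([uu,vv],-1).reshape(-1,1,2).astype(float),np.array(m["mtx"]),np.array(m["D"])).reshape(h,w,2)
    P=np.dstack([u[...,0]*D,u[...,1]*D,D])-np.array(m["t"]).ravel()
    return P@np.array(m["R"])
def st():
    o=ctrl.get_obs()
    print(o["clock"],np.round(o["tool_pos"],4),np.round(o["orientation"],2),np.round(o["force"],2),np.round(o["opening"],4),np.round(o["gripper_force"],1))
E
python3 - <<'E'
from h import *
st(); print(ctrl.tcp_to_grasp)
a=[]
for n in("top","side"):
    im,d,m=snap(n); cv2.imwrite(f"pics/{n}0.png",im); np.savez(n+"0.npz",im=im,d=d)
    print(n,-np.array(m["R"]).T@np.array(m["t"]).ravel(),np.array(m["R"])[2])
E
```

```text
pics
0.0 [0.2507 0.6262 0.2256] [ 1.7991e+02 -1.0000e-02 -2.1830e+01] [ 0.13  0.04 -0.15] 0.0878 0.0
0.0188
top [0.37691048 0.12094318 1.26425338] [ 0.13882409 -0.00851922 -0.99028041]
side [-0.13087822 -0.87764274  0.69453562] [ 0.4890654   0.73955188 -0.46246951]
```

View pics/top0.png

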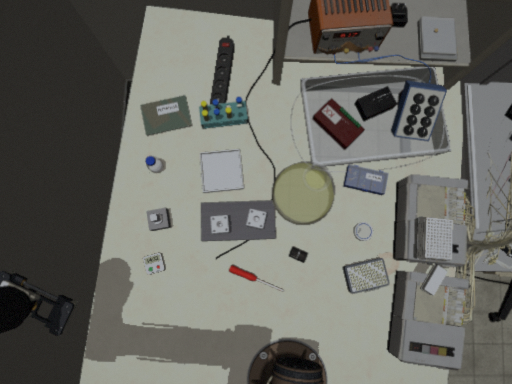

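View pics/side0.png

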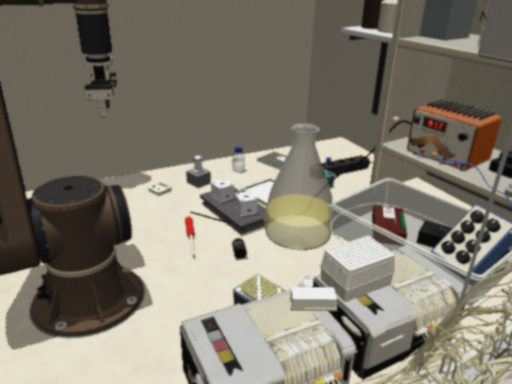

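The top view shows the plate around (238,220) with blocks at (220,224) and (257,218). The stand with the gauge is at (158,219), the tray at (222,170), the bottle at (154,163) and a tall flask near (303,193). Next I'll zoom in and measure.

Run:
```python
from h import *
z=np.load("top0.npz");im=z["im"];D=z["d"];m=imaging.camera_model("top")
c=im[140:250,135:285];cv2.imwrite("pics/z.png",cv2.resize(c,None,fx=5.3,fy=5.3,interpolation=cv2.INTER_CUBIC))
P=cloud(m,D)
def rep(n,mask,zz):
    k,l,s,ce=cv2.connectedComponentsWithStats(mask.astype(np.uint8))
    for i in range(1,k):
        if s[i,4]<25: continue
        q=cv2.findContours((l==i).astype(np.uint8),0,1)[0][0].reshape(-1,2)
        w=np.array([onplane(m,p,zz)[:2]*1000 for p in q],np.float32)
        print(n,s[i],ce[i].round(1),"ctr",onplane(m,ce[i],zz).round(4),"rect",[np.round(v,1) for v in cv2.minAreaRect(w)],"zmed",np.median(P[l==i][:,2]).round(4))
Z=P[...,2]; roi=np.zeros_like(Z,bool); roi[140:250,135:285]=1
g=im.min(2)
print("z at",{k:Z[k[1],k[0]].round(3) for k in [(214,228),(251,222),(238,235),(158,219),(151,226),(222,170),(303,193)]})
rep("block",roi&(abs(Z-.083)<.012)&(g>100),.083)
rep("stand",roi&(Z>.035)&(Z<.06),.044)
rep("hand",roi&(Z>.08),.096)
rep("tray",roi&(Z>.001)&(Z<.03)&(g>120),.016)
rep("plate",roi&(im.max(2)<110)&(Z>.02)&(Z<.06),.034)
```

```text
z at {(214, 228): np.float64(0.086), (251, 222): np.float64(0.082), (238, 235): np.float64(0.032), (158, 219): np.float64(0.079), (151, 226): np.float64(0.042), (222, 170): np.float64(0.001), (303, 193): np.float64(0.245)}
block [247 209  20  20 260] [256.2 218.2] ctr [0.4814 0.1058 0.083 ] rect [array([481.5, 105.7]), array([49.5, 50.3]), np.float64(78.9)] zmed 0.0819
block [150 213   7   8  35] [153.  216.4] ctr [0.4786 0.4116 0.083 ] rect [array([478.3, 411.6]), array([20.6, 17.8]), np.float64(3.4)] zmed 0.0927
block [211 215  18  18 259] [219.5 223.7] ctr [0.4623 0.2139 0.083 ] rect [array([462.3, 213.9]), array([50.3, 49.1]), np.float64(7.2)] zmed 0.0815
stand [145 155  17  16  67] [155.3 164.6] ctr [0.644  0.4239 0.044 ] rect [array([648.4, 428.8]), array([46.4, 46.2]), np.float64(64.6)] zmed 0.055
stand [146 207  23  23 325] [157.9 218.6] ctr [0.4755 0.4057 0.044 ] rect [array([476.5, 407.6]), array([60.7, 62.2]), np.float64(11.6)] zmed 0.0424
hand [145 156  11   9  71] [150.2 160. ] ctr [0.6461 0.427  0.096 ] rect [array([646.2, 427.7]), array([26.4, 25.2]), np.float64(47.0)]
[... 509 characters left out ...]
 0.2123 0.096 ] rect [array([461.4, 212.5]), array([49.8, 49. ]), np.float64(7.9)] zmed 0.0823
tray [ 199  148   45   44 1123] [221.4 170.3] ctr [0.6372 0.2193 0.016 ] rect [array([639.1, 221.5]), array([131.6, 140.4]), np.float64(5.8)] zmed 0.0036
plate [ 201  195   84   46 2228] [238.1 220.2] ctr [0.4781 0.1609 0.034 ] rect [array([485.6, 148.4]), array([133.5, 257.4]), np.float64(4.3)] zmed 0.0321
plate [151 208  19  23  69] [164.5 220.5] ctr [0.4712 0.3874 0.034 ] rect [array([465.8, 390.2]), array([41.6, 81.1]), np.float64(59.1)] zmed 0.0395
plate [159 213   4  11  29] [160.7 217.2] ctr [0.4809 0.3998 0.034 ] rect [array([478.7, 400.2]), array([31. ,  9.3]), np.float64(3.3)] zmed 0.0461
```

View pics/z.png

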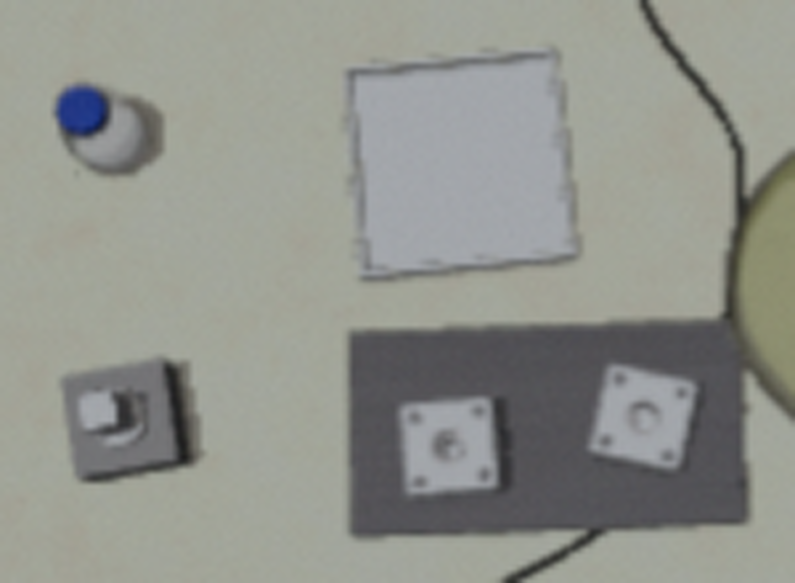

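Handle at (0.4768, 0.4072), yaw about 3.4°. The blocks are at (0.4623, 0.2139), yaw about 7°, and (0.4815, 0.1057), yaw about -11°. I'll approach the gauge with the fingers closing along x.

```bash
python3 -m crank '[[[0.028,-0.027,0],[0,0,-8.1],1],[[0.028,-0.027,0],[0,0,-8.1],1],[[0.028,-0.027,0],[0,0,-8.1],1],[[0.028,-0.027,0],[0,0,-8.1],1],[[0.028,-0.027,0],[0,0,-8.1],1],[[0.028,-0.027,0],[0,0,-8.1],1],[[0.028,-0.027,0],[0,0,-8.1],1],[[0.028,-0.027,0],[0,0,-8.1],1],[[0,0,0],[0,0,0],1],[[0,0,0],[0,0,0],1]]'; python3 -c "
from h import *;st()"
```

```text
clock: 1.1
tool_pos: [0.4753, 0.4097, 0.2261]
orientation: [180.0, -0.0, -86.7]
force: [-0.7, -0.8, 0.2]
opening: 0.0877
gripper_force: 0.0
1.1 [0.4753 0.4097 0.2261] [ 1.7997e+02 -2.0000e-02 -8.6680e+01] [-0.71 -0.81  0.2 ] 0.0877 0.0
```

```bash
python3 -m crank '[[[0.0015,-0.0025,-0.03],[0,0,0],1],[[0,0,-0.03],[0,0,0],1],[[0,0,-0.03],[0,0,0],1],[[0,0,-0.03],[0,0,0],1],[[0,0,-0.025],[0,0,0],1],[[0,0,-0.015],[0,0,0],1],[[0,0,-0.007],[0,0,0],1],[[0,0,0],[0,0,0],1],[[0,0,0],[0,0,0],1]]'; python3 -m crank '[[[0,0,0],[0,0,0],0],[[0,0,0],[0,0,0],-1],[[0,0,0],[0,0,0],-1],[[0,0,0],[0,0,0],-1],[[0,0,0],[0,0,0],-1],[[0,0,0],[0,0,0],-1],[[0,0,0],[0,0,0],-1],[[0,0,0],[0,0,0],-1],[[0,0,0],[0,0,0],-1]]'
```

```text
clock: 2.0
tool_pos: [0.4764, 0.409, 0.0603]
orientation: [-180.0, 0.0, -86.5]
force: [0.6, 0.6, 0.7]
opening: 0.0873
gripper_force: 0.0
clock: 2.9
tool_pos: [0.4764, 0.4081, 0.0595]
orientation: [-180.0, -0.0, -86.6]
force: [-0.3, -0.1, 0.0]
opening: 0.0224
gripper_force: 30.1
```

```bash
python3 -m crank '[[[0,0,0.01],[0,0,0],-1],[[0,0,0.025],[0,0,0],-1],[[0,0,0.03],[0,0,0],-1],[[0,0,0.03],[0,0,0],-1],[[0,0,0.02],[0,0,0],-1],[[-0.002,-0.0273,0],[0,0,0],-1],[[-0.002,-0.033,0],[0,0,0],-1],[[-0.002,-0.033,0],[0,0,0],-1],[[-0.002,-0.033,0],[0,0,0],-1],[[-0.003,-0.033,0],[0,0,0],-1],[[-0.003,-0.034,0],[0,0,0],-1],[[0,0,0],[0,0,0],-1]]'; python3 -m crank '[[[0,0,0],[0,0,0],-1],[[0,0,0],[0,0,0],-1]]'
python3 - <<'E'
from h import *
st()
im,d,m=snap("side");np.savez("side1.npz",im=im,d=d)
cv2.imwrite("pics/s1.png",cv2.resize(im[110:240,170:300],None,fx=4.5,fy=4.5,interpolation=cv2.INTER_CUBIC))
E
```

```text
clock: 4.1
tool_pos: [0.4612, 0.2114, 0.1752]
orientation: [180.0, -0.0, -86.8]
force: [0.4, -0.4, -1.9]
opening: 0.0218
gripper_force: 30.0
clock: 4.3
tool_pos: [0.4627, 0.2154, 0.1751]
orientation: [-180.0, 0.0, -86.6]
force: [0.4, 0.0, -1.0]
opening: 0.0217
gripper_force: 30.0
4.3 [0.4627 0.2154 0.1751] [-1.7996e+02  3.0000e-02 -8.6610e+01] [ 0.36  0.01 -0.99] 0.0217 30.0
```

View pics/s1.png

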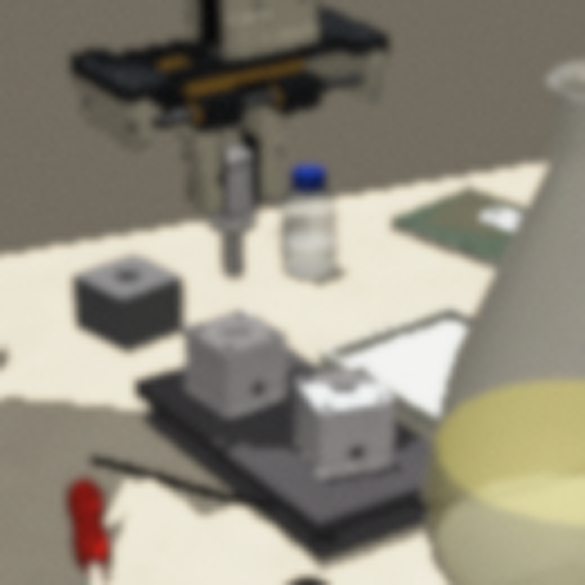

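The gauge is held upright, with the pin tip at crop (234,275), directly above the left block's mouth at about (238,325). I'll check the pin axis against the bore numerically in the side view.

Run:
```python
from h import *
z=np.load("side1.npz");im=z["im"];m=imaging.camera_model("side")
R,t=np.array(m["R"]),np.array(m["t"]).ravel()
def pr(p): return cv2.projectPoints(np.array([p],float),cv2.Rodrigues(R)[0],t,np.array(m["mtx"]),np.array(m["D"]))[0].ravel()
def cp(p): return ((pr(p)-[170,110])*4.5+2).round(1)
print("jac px/m crop",[(cp([.4623+dx,.2139+dy,.084])-cp([.4623,.2139,.084])).round(1) for dx,dy in((.01,0),(0,.01))])
print("mouth",cp([.4623,.2139,.084]),"mouthB",cp([.4815,.1057,.084]),"tip",cp([.4627,.2147,.1236]),"flange",cp([.4627,.2147,.1596]),"handletop",cp([.4627,.2147,.2116]))
g=cv2.cvtColor(im,cv2.COLOR_BGR2GRAY).astype(int)
for r in range(154,175,2): print(r,g[r,212:232])
print()
for r in range(178,188): print(r,g[r,209:237])
```

```text
jac px/m crop [array([13. , -3.3]), array([-7.2, -5.6])]
mouth [235.5 331.1] mouthB [344.1 388.9] tip [234.6 277. ] flange [233.7 227.1] handletop [232.5 152.7]
154 [ 88  90  92 100 107 110 106  93  92 106 112 110 108  96  77  73  87  98
 103 106]
156 [104  99  97  99 104 105  98  89  90 101 107 107 105 105 112 134 161 174
 178 175]
158 [132 132 131 127 119 112 108 103 101 103 108 111 114 125 153 193 221 228
 228 218]
160 [220 221 217 206 180 150 129 118 117 118 119 119 128 149 180 212 226 229
 225 209]
162 [232 232 231 230 226 214 186 143 109  99 104 130 176 211 226 229 230 226
 222 209]
164 [231 230 231 230 229 224 199 152 112 101 107 136 186 222 230 230 230 229
 227 214]
166 [230 231 231 231 230 226 199 153 112 100 106 135 187 221 229 230 230 231
 228 217]
168 [232 231 231 231 230 226 205 159 116 102 105 129 181 219 228 230 230 231
 229 223]
170 [231 231 231 231 229 227 214 183 144 122 121 146 191 221 229 230 231 231
 231 226]
172 [227 230 231 231 230 230 228 223 212 203 201 210 222 228 229 230 230 230
 231 230]
174 [224 230 231 231 231 231 231 230 229 230 229 229 231 231 231 232 
[... 508 characters left out ...]
157 168 163 156 158 163 162 159 153 152 149 147 145 148 153 160
 165 170 178 191 206 220 226 230 231 232]
183 [116 125 135 135 134 137 148 158 161 155 148 140 138 137 137 138 148 156
 160 159 156 157 172 193 211 225 231 232]
184 [167 156 131 120 122 133 147 156 159 154 148 142 139 140 141 143 149 156
 158 155 147 139 144 164 192 218 228 231]
185 [206 186 145 115 111 120 135 145 153 155 152 148 148 150 151 152 152 152
 150 145 139 131 130 145 176 208 225 229]
186 [225 199 150 114 104 108 117 129 139 147 146 141 142 148 151 150 146 140
 135 130 126 123 123 134 161 194 216 225]
187 [226 201 153 113 103 102 104 110 118 129 132 128 130 138 139 136 131 126
 122 120 118 119 119 126 139 164 190 213]
```

Run:
```python
from h import *
z=np.load("side1.npz");im=z["im"];m=imaging.camera_model("side")
R,t=np.array(m["R"]),np.array(m["t"]).ravel()
def pr(p): return cv2.projectPoints(np.array([p],float),cv2.Rodrigues(R)[0],t,np.array(m["mtx"]),np.array(m["D"]))[0].ravel()
g=cv2.cvtColor(im,cv2.COLOR_BGR2GRAY).astype(int)
for n,c,yaw in(("A",(.4623,.2139),7.5),("B",(.4815,.1057),-11.2)):
    for k in range(4):
        a=np.radians(yaw+45+90*k);r=.025*2**.5
        print(n,k,[pr([c[0]+r*np.cos(a),c[1]+r*np.sin(a),zz]).round(1) for zz in(.084,.034)])
for r in range(186,204,3): print(r,"A",g[r,205:218],g[r,228:240],"B",g[r+13,232:246] ,g[r+13,252:265])
# top view bore mouth / contour subpixel check
z=np.load("top0.npz");im=z["im"];mt=imaging.camera_model("top");g=cv2.cvtColor(im,cv2.COLOR_BGR2GRAY)
for (u,v) in((220,224),(256,218)):
    w=g[v-5:v+6,u-5:u+6].astype(float);print(w.astype(int))
```

```text
A 0 [array([223.6, 178.1]), array([223.8, 192.5])]
A 1 [array([210.3, 182.5]), array([210.8, 197.1])]
A 2 [array([220.1, 188.4]), array([220.4, 203.2])]
A 3 [array([233.5, 183.8]), array([233.5, 198.4])]
B 0 [array([251. , 190.9]), array([250.8, 205.8])]
B 1 [array([234.9, 193.5]), array([235. , 208.6])]
B 2 [array([240.8, 201.3]), array([240.7, 216.6])]
B 3 [array([257.3, 198.5]), array([257. , 213.7])]
186 A [203 217 223 227 225 199 150 114 104 108 117 129 139] [130 126 123 123 134 161 194 216 225 228 229 228] B [ 73  64  61  73  87 106 141 190 222 224 215 223 232 236] [212 194 178 171 158 136 121 129 158 191 217 230 237]
189 A [232 232 233 231 227 203 159 118 104 100 100  99  99] [116 117 118 118 117 114 112 119 139 167 192 204] B [ 50  53  60  74  87  95  98 105 122 135 142 142 137 133] [126 126 127 128 126 117 110 111 109 107 105 111 126]
192 A [184 165 148 133 119 110 104 104 103 104 102 102 101] [119 119 120 120 117 104  88  79  82  86  91 102] B [ 51  53  59  76  89  97  99 102 107 118 123 127 128 128] [127 127 129 128 121 100  73  64  73  88 101 111 114]
195 A [ 51  51  50  
[... 974 characters left out ...]
157 143 131 132 147 149 155 163 166 164]
 [165 164 160 154 153 158 161 163 165 166 164]
 [165 165 164 163 163 164 166 165 165 163 149]
 [163 165 164 165 164 164 165 165 165 159 133]]
[[159 161 165 166 166 166 165 167 167 164 164]
 [165 167 165 166 164 163 164 164 167 166 163]
 [165 166 165 160 149 143 149 162 164 166 164]
 [165 164 153 124 106 105 112 135 159 165 165]
 [166 161 145 126 134 146 134 121 143 162 164]
 [165 159 146 136 148 163 158 146 147 163 166]
 [165 160 148 136 146 162 165 155 150 164 165]
 [165 164 156 142 148 163 162 158 159 164 165]
 [166 164 163 154 148 150 155 161 163 164 165]
 [163 166 164 163 160 162 161 165 164 166 166]
 [163 164 165 166 165 165 165 165 165 165 165]]
```

Against the block's side silhouette the pin is about 1 mm off laterally, which is within bevel capture. I'll trim by half and descend.

```bash
python3 -m crank '[[[0.0006,-0.0005,-0.006],[0,0,0],-1],[[0,0,-0.01],[0,0,0],-1],[[0,0,-0.01],[0,0,0],-1],[[0,0,-0.01],[0,0,0],-1],[[0,0,-0.002],[0,0,0],-1],[[0,0,-0.001],[0,0,0],-1],[[0,0,-0.001],[0,0,0],-1],[[0,0,-0.001],[0,0,0],-1],[[0,0,-0.001],[0,0,0],-1],[[0,0,0],[0,0,0],-1],[[0,0,0],[0,0,0],-1]]'
```

```text
clock: 5.45
tool_pos: [0.4629, 0.2143, 0.1326]
orientation: [180.0, 0.0, -86.6]
force: [-0.5, 0.5, -1.1]
opening: 0.0215
gripper_force: 30.0
```

```bash
python3 -m crank '[[[0,0,-0.001],[0,0,0],-1],[[0,0,-0.001],[0,0,0],-1],[[0,0,-0.001],[0,0,0],-1],[[0,0,0],[0,0,0],-1],[[0,0,0],[0,0,0],-1]]';python3 -m crank '[[[0,0,-0.0015],[0,0,0],-1],[[0,0,-0.0015],[0,0,0],-1],[[0,0,0],[0,0,0],-1],[[0,0,0],[0,0,0],-1]]'
```

```text
clock: 5.95
tool_pos: [0.4629, 0.2143, 0.1294]
orientation: [180.0, -0.0, -86.6]
force: [-1.3, -0.2, -3.3]
opening: 0.0216
gripper_force: 30.0
clock: 6.35
tool_pos: [0.4629, 0.2142, 0.1264]
orientation: [180.0, -0.0, -86.6]
force: [-0.5, -0.5, -1.0]
opening: 0.0223
gripper_force: 30.0
```

```bash
python3 -m crank '[[[0,0,-0.002],[0,0,0],-1],[[0,0,-0.002],[0,0,0],-1],[[0,0,-0.002],[0,0,0],-1],[[0,0,-0.002],[0,0,0],-1],[[0,0,-0.002],[0,0,0],-1],[[0,0,-0.001],[0,0,0],-1],[[0,0,0],[0,0,0],-1],[[0,0,0],[0,0,0],-1]]';python3 -m crank '[[[0,0,-0.001],[0,0,0],-1],[[0,0,-0.001],[0,0,0],-1],[[0,0,-0.001],[0,0,0],-1],[[0,0,0],[0,0,0],-1],[[0,0,0],[0,0,0],-1]]'
```

```text
clock: 7.15
tool_pos: [0.4629, 0.2143, 0.1155]
orientation: [180.0, -0.0, -86.6]
force: [-0.4, 0.7, -1.6]
opening: 0.0218
gripper_force: 30.0
clock: 7.65
tool_pos: [0.4629, 0.2143, 0.1125]
orientation: [180.0, -0.0, -86.6]
force: [-1.5, -1.4, -1.1]
opening: 0.0224
gripper_force: 30.0
```

```bash
python3 -m crank '[[[0,0,-0.001],[0,0,0],-1],[[0,0,-0.001],[0,0,0],-1],[[0,0,0],[0,0,0],-1],[[0,0,0],[0,0,0],-1]]';python3 -m crank '[[[0,0,-0.001],[0,0,0],-1],[[0,0,0],[0,0,0],-1],[[0,0,0],[0,0,0],-1]]'
```

```text
clock: 8.05
tool_pos: [0.463, 0.2144, 0.1107]
orientation: [-180.0, 0.0, -86.6]
force: [-2.5, -2.2, 2.2]
opening: 0.0219
gripper_force: 30.0
clock: 8.35
tool_pos: [0.4631, 0.2144, 0.1099]
orientation: [-180.0, 0.0, -86.6]
force: [-2.6, -1.5, 5.6]
opening: 0.0217
gripper_force: 30.0
```

```bash
python3 -m crank '[[[0,0,-0.001],[0,0,0],-1],[[0,0,0],[0,0,0],-1],[[0,0,0],[0,0,0],-1],[[0,0,0],[0,0,0],-1],[[0,0,0],[0,0,0],-1]]';python3 - <<'E'
from h import *
st()
im,d,m=snap("side")
cv2.imwrite("pics/s2.png",cv2.resize(im[130:230,180:280],None,fx=6,fy=6,interpolation=cv2.INTER_CUBIC))
E
```

```text
clock: 8.85
tool_pos: [0.4632, 0.2144, 0.1092]
orientation: [-180.0, 0.0, -86.6]
force: [-3.9, -1.8, 8.1]
opening: 0.0221
gripper_force: 30.0
8.85 [0.4632 0.2144 0.1092] [-1.7996e+02  2.0000e-02 -8.6600e+01] [-3.92 -1.81  8.1 ] 0.0221 30.0
```

View pics/s2.png

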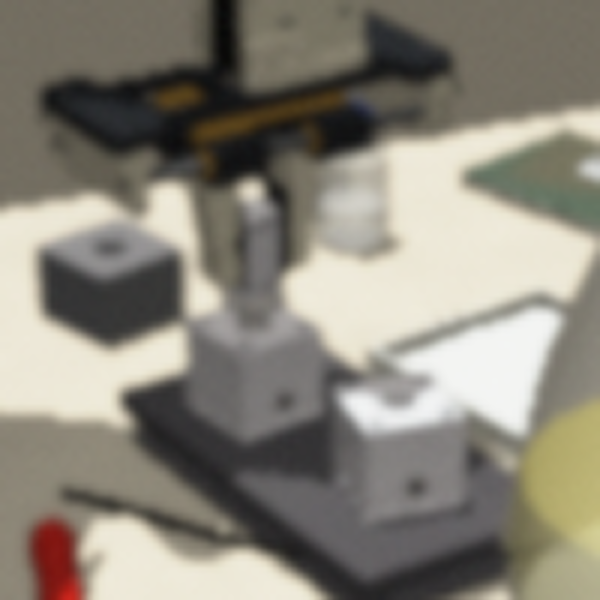

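The flange at (257,310) stands clear above the block's top with the pin showing, and the stop came at 24 mm depth. So the +y block looks bad, and the -y block should confirm it.

```bash
python3 -m crank '[[[0,0,0.005],[0,0,0],-1],[[0,0,0.015],[0,0,0],-1],[[0,0,0.02],[0,0,0],-1],[[0,0,0.006],[0,0,0],-1],[[0.0045,-0.0265,0],[0,0,0],-1],[[0.0045,-0.027,0],[0,0,0],-1],[[0.0045,-0.027,0],[0,0,0],-1],[[0.005,-0.028,0],[0,0,0],-1],[[0,0,0],[0,0,0],-1],[[0,0,0],[0,0,0],-1],[[0,0,0],[0,0,0],-1]]';python3 - <<'E'
from h import *
st()
im,d,m=snap("side")
cv2.imwrite("pics/s3.png",cv2.resize(im[130:230,180:280],None,fx=6,fy=6,interpolation=cv2.INTER_CUBIC))
g=cv2.cvtColor(im,cv2.COLOR_BGR2GRAY).astype(int)
for r in range(172,196,2): print(r,g[r,230:262])
for r in range(197,208,2): print(r,g[r,230:262])
R,t=np.array(m["R"]),np.array(m["t"]).ravel()
def pr(p): return cv2.projectPoints(np.array([p],float),cv2.Rodrigues(R)[0],t,np.array(m["mtx"]),np.array(m["D"]))[0].ravel()
print(pr([.4815,.1057,.084]),pr([.4815,.1057,.103]),pr([.4815,.1057,.135]))
E
```

```text
clock: 10.0
tool_pos: [0.4816, 0.1063, 0.1544]
orientation: [-180.0, 0.0, -86.6]
force: [0.4, 0.3, -1.7]
opening: 0.0219
gripper_force: 30.0
10.0 [0.4816 0.1063 0.1544] [-1.7999e+02  1.0000e-02 -8.6620e+01] [ 0.39  0.32 -1.65] 0.0219 30.0
172 [232 232 229 226 221 204 168 125 101  97 101 110 113 109  96  92 106 112
 115 112 103  90  94 124 153 181 208 226 232 233 233 232]
174 [233 234 234 234 233 230 216 185 152 127 113 110 112 104  92  93 107 113
 111 114 129 159 193 216 225 228 232 232 232 232 232 233]
176 [234 234 235 234 234 234 233 231 224 205 168 126 107  99  94  96 102 102
 106 114 134 172 209 228 232 232 233 232 232 233 233 233]
178 [234 235 234 234 234 234 234 234 233 226 198 154 126 119 116 119 118 118
 120 126 134 162 202 226 232 233 233 233 233 233 233 233]
180 [236 236 234 234 234 234 234 234 234 233 228 214 189 155 121 107 108 112
 126 154 184 209 226 232 233 232 232 233 231 232 230 226]
182 [234 233 234 233 233 233 233 233 233 233 233 232 226 191 134 101 101 111
 148 197 226 231 229 227 227 219 209 206 196 179 167 159]
184 [197 195 203 212 223 231 233 233 232 232 232 23
[... 952 characters left out ...]
42 151 158 157 154
 154 152 151 151 148 142 137 136 135 131 133 153 181 209]
201 [ 55  53  53  54  64  75  84  86  88  97 112 125 131 132 135 137 136 134
 133 131 131 129 130 128 131 131 134 138 137 134 128 127]
203 [ 52  52  50  54  61  72  82  86  87  91 101 115 126 130 130 128 129 130
 129 129 128 127 127 127 127 131 132 139 152 168 167 155]
205 [ 54  51  52  53  60  73  83  89  90  90 101 113 126 129 130 130 129 130
 130 129 128 129 129 130 131 129 124 106  88  92 119 148]
207 [ 53  52  53  54  64  79  89  90  87  92 101 116 127 131 131 130 131 129
 128 128 128 130 131 130 131 130 121  98  69  54  53  66]
[246.02632412 195.97757169] [246.09186731 190.08843092] [246.20413689 179.9876768 ]
```

View pics/s3.png

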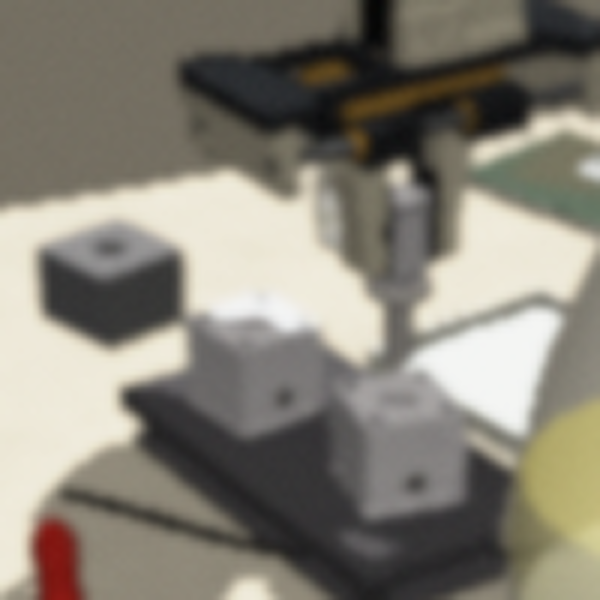

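The pin column is about 245.9 and the bore is about 246, so they are lined up. Descending.

```bash
python3 -m crank '[[[0,0,-0.008],[0,0,0],-1],[[0,0,-0.008],[0,0,0],-1],[[0,0,-0.002],[0,0,0],-1],[[0,0,-0.001],[0,0,0],-1],[[0,0,-0.001],[0,0,0],-1],[[0,0,-0.001],[0,0,0],-1],[[0,0,-0.001],[0,0,0],-1],[[0,0,0],[0,0,0],-1],[[0,0,0],[0,0,0],-1]]';python3 -m crank '[[[0,0,-0.0015],[0,0,0],-1],[[0,0,-0.0015],[0,0,0],-1],[[0,0,0],[0,0,0],-1],[[0,0,0],[0,0,0],-1]]'
```

```text
clock: 10.95
tool_pos: [0.4815, 0.1058, 0.1327]
orientation: [-180.0, 0.0, -86.6]
force: [0.7, -1.1, -2.1]
opening: 0.0218
gripper_force: 30.0
clock: 11.35
tool_pos: [0.4815, 0.1058, 0.1295]
orientation: [180.0, -0.0, -86.6]
force: [0.6, 0.3, -0.9]
opening: 0.022
gripper_force: 30.0
```

```bash
python3 -m crank '[[[0,0,-0.0015],[0,0,0],-1],[[0,0,-0.0015],[0,0,0],-1],[[0,0,-0.001],[0,0,0],-1],[[0,0,0],[0,0,0],-1],[[0,0,0],[0,0,0],-1]]';python3 -m crank '[[[0,0,-0.002],[0,0,0],-1],[[0,0,-0.002],[0,0,0],-1],[[0,0,-0.002],[0,0,0],-1],[[0,0,-0.002],[0,0,0],-1],[[0,0,-0.002],[0,0,0],-1],[[0,0,-0.002],[0,0,0],-1],[[0,0,0],[0,0,0],-1],[[0,0,0],[0,0,0],-1]]';python3 -m crank '[[[0,0,-0.001],[0,0,0],-1],[[0,0,-0.001],[0,0,0],-1],[[0,0,0],[0,0,0],-1],[[0,0,0],[0,0,0],-1]]'
```

```text
clock: 11.85
tool_pos: [0.4815, 0.1058, 0.1255]
orientation: [180.0, -0.0, -86.6]
force: [-0.3, -0.7, -1.5]
opening: 0.022
gripper_force: 30.0
clock: 12.65
tool_pos: [0.4815, 0.1058, 0.1135]
orientation: [180.0, -0.0, -86.6]
force: [-0.4, -0.7, -2.0]
opening: 0.0213
gripper_force: 30.0
clock: 13.05
tool_pos: [0.4815, 0.1058, 0.1116]
orientation: [-180.0, 0.0, -86.6]
force: [-0.3, 0.1, -1.9]
opening: 0.0221
gripper_force: 30.0
```

```bash
python3 -m crank '[[[0,0,-0.001],[0,0,0],-1],[[0,0,-0.001],[0,0,0],-1],[[0,0,0],[0,0,0],-1],[[0,0,0],[0,0,0],-1]]'
```

```text
clock: 13.45
tool_pos: [0.4815, 0.1058, 0.1095]
orientation: [180.0, -0.0, -86.6]
force: [-0.2, 0.1, -1.6]
opening: 0.0218
gripper_force: 30.0
```

It passes 24 mm freely, so this is the good block. I'll continue until the flange seats.

```bash
python3 -m crank '[[[0,0,-0.002],[0,0,0],-1],[[0,0,-0.002],[0,0,0],-1],[[0,0,-0.002],[0,0,0],-1],[[0,0,-0.002],[0,0,0],-1],[[0,0,0],[0,0,0],-1],[[0,0,0],[0,0,0],-1]]'; python3 -m crank '[[[0,0,-0.001],[0,0,0],-1],[[0,0,-0.001],[0,0,0],-1],[[0,0,0],[0,0,0],-1],[[0,0,0],[0,0,0],-1]]'; python3 -m crank '[[[0,0,-0.001],[0,0,0],-1],[[0,0,0],[0,0,0],-1],[[0,0,0],[0,0,0],-1]]'
```

```text
clock: 14.05
tool_pos: [0.4815, 0.1058, 0.1015]
orientation: [180.0, -0.0, -86.6]
force: [0.4, -0.2, -2.0]
opening: 0.022
gripper_force: 30.0
clock: 14.45
tool_pos: [0.4815, 0.1058, 0.0996]
orientation: [180.0, -0.0, -86.6]
force: [0.3, -0.1, -2.0]
opening: 0.022
gripper_force: 30.0
clock: 14.75
tool_pos: [0.4815, 0.1059, 0.0988]
orientation: [-180.0, 0.0, -86.6]
force: [-0.5, -0.3, 2.1]
opening: 0.0219
gripper_force: 30.0
```

```bash
python3 -m crank '[[[0,0,0],[0,0,0],-0.4],[[0,0,0],[0,0,0],0],[[0,0,0],[0,0,0],0.5],[[0,0,0],[0,0,0],1],[[0,0,0],[0,0,0],1],[[0,0,0],[0,0,0],1]]'; python3 -m crank '[[[0,0,0.01],[0,0,0],1],[[0,0,0.03],[0,0,0],1],[[0,0,0.03],[0,0,0],1],[[0,0,0],[0,0,0],1],[[-0.0045,0.027,0],[0,0,1],1],[[-0.0045,0.027,0],[0,0,1],1],[[-0.005,0.027,0],[0,0,1],1],[[-0.005,0.027,0],[0,0,0.8],1],[[0,0,0],[0,0,0],1],[[0,0,0],[0,0,0],1],[[0,0,0],[0,0,0],1]]'
python3 - <<'E'
from h import *
st()
im,d,m=snap("side")
cv2.imwrite("pics/s4.png",cv2.resize(im[110:230,170:290],None,fx=5,fy=5,interpolation=cv2.INTER_CUBIC))
E
```

```text
clock: 15.35
tool_pos: [0.4815, 0.1058, 0.0985]
orientation: [180.0, -0.0, -86.6]
force: [-0.7, -0.5, -0.2]
opening: 0.0605
gripper_force: 0.0
clock: 16.45
tool_pos: [0.4624, 0.2133, 0.1686]
orientation: [180.0, -0.0, -82.8]
force: [-0.5, -0.5, 0.1]
opening: 0.0878
gripper_force: 0.0
16.45 [0.4624 0.2133 0.1686] [ 1.7999e+02 -1.0000e-02 -8.2840e+01] [-0.51 -0.48  0.13] 0.0878 0.0
```

View pics/s4.png

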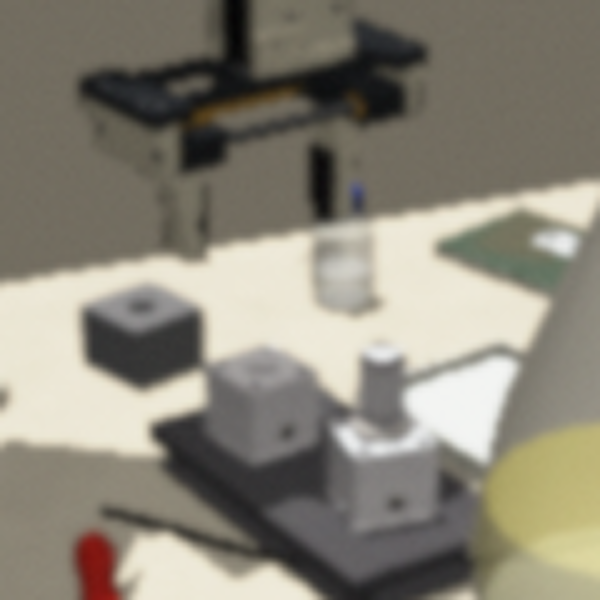

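The gauge is standing flush in the near (-y) block at (382,400), and block A is upright at (262,405). Now I'll grasp the bad block.

```bash
python3 -m crank '[[[0,0.0005,-0.03],[0,0,0],1],[[0,0,-0.03],[0,0,0],1],[[0,0,-0.03],[0,0,0],1],[[0,0,-0.02],[0,0,0],1],[[0,0,-0.0115],[0,0,0],1],[[0,0,0],[0,0,0],1],[[0,0,0],[0,0,0],1]]'; python3 -m crank '[[[0,0,0],[0,0,0],0.4],[[0,0,0],[0,0,0],-1],[[0,0,0],[0,0,0],-1],[[0,0,0],[0,0,0],-1],[[0,0,0],[0,0,0],-1],[[0,0,0],[0,0,0],-1],[[0,0,0],[0,0,0],-1],[[0,0,0],[0,0,0],-1]]'; python3 -m crank '[[[0,0,0.01],[0,0,0],-1],[[0,0,0.03],[0,0,0],-1],[[0,0,0.03],[0,0,0],-1],[[0,0,0],[0,0,0],-1],[[0,0,0],[0,0,0],-1]]'
```

```text
clock: 17.2
tool_pos: [0.463, 0.2144, 0.0477]
orientation: [-180.0, 0.0, -82.8]
force: [1.1, 0.7, -0.0]
opening: 0.0874
gripper_force: 0.0
clock: 18.0
tool_pos: [0.4625, 0.2144, 0.0471]
orientation: [-180.0, -0.0, -82.8]
force: [-1.5, 0.8, 1.0]
opening: 0.0498
gripper_force: 30.0
clock: 18.5
tool_pos: [0.4623, 0.2144, 0.1176]
orientation: [-180.0, 0.1, -82.8]
force: [0.2, 0.4, -4.9]
opening: 0.0499
gripper_force: 30.0
```

Run:
```python
from h import *
z=np.load("top0.npz");im=z["im"];m=imaging.camera_model("top")
g=im.min(2)
for c in((199,148),(243,148)): pass
# corners from zoom picture (zoom 5.3, offset 135,140)
for p in((350,70),(557,50),(577,255),(363,275)):
    print(onplane(m,(p[0]/5.3+135-.4,p[1]/5.3+140-.4),.016).round(4))
print(onplane(m,(461/5.3+134.6,162/5.3+139.6),.016).round(4))
```

```text
[0.6923 0.2879 0.016 ]
[0.7081 0.1634 0.016 ]
[0.5828 0.1477 0.016 ]
[0.5674 0.2747 0.016 ]
[0.6375 0.2189 0.016 ]
```

```bash
python3 -m crank '[[[0.035,0.0008,0],[0,0,0],-1],[[0.035,0.0008,0],[0,0,0],-1],[[0.035,0.0008,0],[0,0,0],-1],[[0.035,0.0008,0],[0,0,0],-1],[[0.0353,0.0009,0],[0,0,0],-1],[[0,0,0],[0,0,0],-1],[[0,0,0],[0,0,0],-1],[[0,0,-0.02],[0,0,0],-1],[[0,0,-0.025],[0,0,0],-1],[[0,0,0],[0,0,0],-1],[[0,0,0],[0,0,0],-1]]'
python3 - <<'E'
from h import *
st()
im,d,m=snap("side")
cv2.imwrite("pics/s5.png",cv2.resize(im[90:230,190:330],None,fx=4.2,fy=4.2,interpolation=cv2.INTER_CUBIC))
E
```

```text
clock: 19.6
tool_pos: [0.6368, 0.2181, 0.0717]
orientation: [179.9, -0.1, -82.8]
force: [-0.5, 0.7, -3.0]
opening: 0.0499
gripper_force: 30.0
19.6 [0.6368 0.2181 0.0717] [ 1.7989e+02 -7.0000e-02 -8.2780e+01] [-0.51  0.73 -2.95] 0.0499 30.0
```

View pics/s5.png

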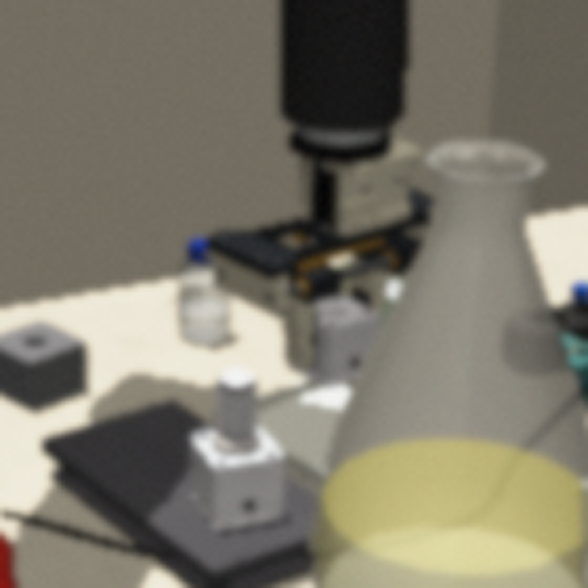

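Block A is held upright over the tray at (340,330), and the gauge is still home in block B at (238,430). Lowering.

```bash
python3 -m crank '[[[0,0,-0.02],[0,0,0],-1],[[0,0,-0.02],[0,0,0],-1],[[0,0,-0.009],[0,0,0],-1],[[0,0,0],[0,0,0],-1],[[0,0,0],[0,0,0],-1]]'; python3 -m crank '[[[0,0,-0.0015],[0,0,0],-1],[[0,0,-0.0015],[0,0,0],-1],[[0,0,-0.001],[0,0,0],-1],[[0,0,0],[0,0,0],-1],[[0,0,0],[0,0,0],-1]]'
```

```text
clock: 20.15
tool_pos: [0.6385, 0.2188, 0.0243]
orientation: [-179.9, 0.0, -82.8]
force: [-0.6, 0.3, -3.2]
opening: 0.0501
gripper_force: 30.0
clock: 20.65
tool_pos: [0.6378, 0.2184, 0.0191]
orientation: [-180.0, -0.0, -82.8]
force: [-0.3, 0.3, -3.3]
opening: 0.0502
gripper_force: 30.0
```

```bash
python3 -m crank '[[[0,0,-0.001],[0,0,0],-1],[[0,0,-0.0005],[0,0,0],-1],[[0,0,0],[0,0,0],-1],[[0,0,0],[0,0,0],-1]]'; python3 -m crank '[[[0,0,-0.0005],[0,0,0],-1],[[0,0,0],[0,0,0],-1],[[0,0,0],[0,0,0],-1]]'
```

```text
clock: 21.05
tool_pos: [0.6378, 0.2184, 0.0176]
orientation: [-180.0, -0.0, -82.8]
force: [-0.9, -0.7, -3.2]
opening: 0.0496
gripper_force: 30.0
clock: 21.35
tool_pos: [0.6378, 0.2184, 0.0176]
orientation: [-180.0, -0.0, -82.8]
force: [-3.0, -0.7, 4.4]
opening: 0.0499
gripper_force: 30.0
```

Contact with the tray floor. Now I'll release it (partly open), lift and back off.

```bash
python3 -m crank '[[[0,0,0],[0,0,0],0.25],[[0,0,0],[0,0,0],0.35],[[0,0,0],[0,0,0],0.4],[[0,0,0],[0,0,0],0.4],[[0,0,0],[0,0,0],0.4]]'; python3 -m crank '[[[0,0,0.01],[0,0,0],0.4],[[0,0,0.03],[0,0,0],0.4],[[0,0,0.04],[0,0,0],0.4],[[0,0,0.04],[0,0,0],0.4],[[0,0,0.04],[0,0,0],0.4],[[-0.02,0.04,0],[0,0,0],0.4],[[-0.03,0.04,0],[0,0,0],0.4],[[-0.03,0.04,0],[0,0,0],0.4],[[-0.03,0.04,0],[0,0,0],0.4],[[-0.03,0.04,0],[0,0,0],0.4],[[-0.03,0.04,0],[0,0,0],0.4],[[0,0,0],[0,0,0],0.4]]'
python3 - <<'E'
from h import *
st()
im,d,m=snap("top");P=cloud(m,d)
b,_,_=snap("side")
A=cv2.resize(im[140:250,135:285],None,fx=4,fy=4,interpolation=cv2.INTER_CUBIC);B=cv2.resize(b[110:230,190:300],(400,440),interpolation=cv2.INTER_CUBIC)
v=np.hstack([A,B]);cv2.imwrite("pics/f.png",cv2.resize(v,(795,350)))
Z=P[...,2];msk=np.zeros(Z.shape,np.uint8);msk[150:195,198:248]=(Z[150:195,198:248]>.035)
k,l,s,c=cv2.connectedComponentsWithStats(msk)
for i in range(1,k):
    if s[i,4]>30: print(s[i],onplane(m,c[i],.054),np.median(Z[l==i]))
E
```

```text
clock: 21.85
tool_pos: [0.6379, 0.2185, 0.017]
orientation: [-180.0, 0.0, -82.8]
force: [0.5, -0.2, 0.2]
opening: 0.0616
gripper_force: 0.0
clock: 23.05
tool_pos: [0.4646, 0.463, 0.178]
orientation: [-180.0, 0.1, -82.5]
force: [0.1, -1.0, 0.7]
opening: 0.0616
gripper_force: 0.0
23.05 [0.4646 0.463  0.178 ] [-1.7995e+02  9.0000e-02 -8.2520e+01] [ 0.11 -0.98  0.68] 0.0616 0.0
[213 159  18  19 253] [0.6364484  0.21720805 0.054     ] 0.052371301124615556
```

View pics/f.png

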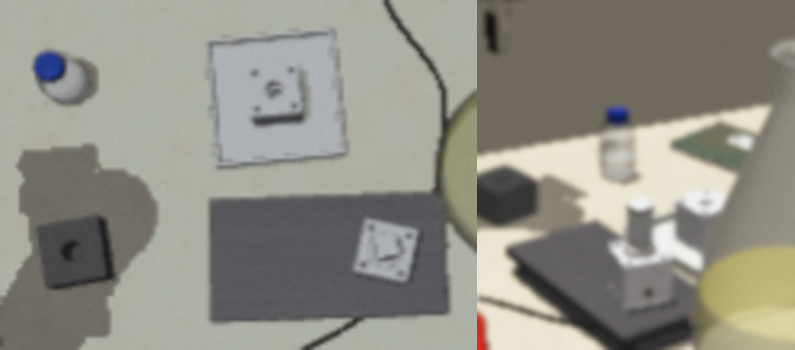

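The bad block stands upright and central in the tray at (275,92). The gauge stands flush in the good block on the plate, side view (640,240). Everything else is where it was, so I'm handing in.

```bash
python3 -m crank '[[[0,0,0],[0,0,0],0.4],[[0,0,0],[0,0,0],0.4],[[0,0,0],[0,0,0],0.4]]'; python3 -c "
from plant import close_job
print(close_job())"
```

```text
clock: 23.45
tool_pos: [0.4686, 0.4574, 0.1772]
orientation: [-180.0, 0.0, -82.9]
force: [0.2, -0.1, 0.1]
opening: 0.0615
gripper_force: 0.0
the job is handed in; nothing more can be done
None
```

I handed the job in at 23.5 s: the +y block was bad (pin stopped at 24 mm) and now stands upright in the reject tray, and the gauge is fully home in the good -y block on the plate; no verdict came back.

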